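# Open the ratchet glue clamp on the larger carton

### The arm

A 6-joint arm with a two-finger parallel gripper is mounted at the origin on a cart in front of the work surface, level with it; the furniture and walls round the work are solid. World frame = base frame: x ahead of the robot, y to its left, z up, the work surface at z = 0. Lengths are in m, angles in rad, forces in N, time in s.
With the tool pointing down it reaches from about 0.35 to 0.85 m from the base axis. Payload 8.1 kg.
Tool frame: the origin (TCP) lies midway between the tips of the shut fingers; the grasp point (between the pads) lies robot.grip_depth behind it (robot.grip_depth is the distance from the TCP to the grasp point, in m); z points along the fingers, y is the line along which they close (so a half turn about z gives the same grasp; the last joint's range is limited). The gripper opens to 93 mm and grips with 3 to 60 N. Pads are 15 mm wide; open, the fingers measure 128 mm over their backs; the gripper's body (75 mm by 188 mm) begins 65 mm behind the grasp point.
Start: joints at [1.123, 0.13, 1.488, -0, 1.523, -0.085], TCP at [0.213, 0.561, 0.219] pointing down, gripper open.
Joint ranges: [-2.96, 2.96], [-0.89, 2.26], [0.02, 2.5], [-1.34, 4.48], [0, 2.73], [-2.66, 2.66]. Speed limits (rad/s): [2.39, 2.39, 2.79, 3.14, 3.14, 3.14].

### API

Orientations are given as a rotation vector (axis times angle).
In Python, from plant import robot gives the robot as it stands.
- The arm moves only by the tool carry_out, never from a script. Its argument "rows" is a list of rows, each a list of 6 numbers: the shift along the tool's x, y, z in m, then the turn, a rotation vector about the tool's x, y, z in degrees. A call has 1 to 12 rows; each row is the pose to reach, as a shift and turn from the pose commanded when the call began, along the tool's axes at that moment; what a row does not reach only later rows make up. A row lasts 1/8 s, in which the tool goes at most 62.5 mm and 10.7 degrees, less where a joint would pass 70% of its speed; a pose out of reach is approached as far as the arm can. A call with a gripper value outside its range is refused whole. "jaw" is the closure in counts, from 0 (fully open) to 255 (shut), set as the call begins (left out, the last holds). The fingers move at their own pace and stop on an object; "force" is the grip in N (left out, the last holds). Time passes only in rows, so rows that repeat a pose let the fingers close. It gives the time, the measured TCP pose, the force, the opening and the grip force at its end, in the units of the state.
- robot.read_state(): the state, without advancing time (a new reading comes with each control period).
- robot.read_camera(name): name is "scene" or "top" or "wrist"; returns the picture (420x560x3 uint8, red, green, blue); there is no depth.
- robot.camera_model(name): a dict with "fx", "fy", "cx", "cy" (pixels), "R" (3x3) and "t" (3): a world point X has camera coordinates R X + t; the wrist camera has in their place "mount" (4x4, takes a point from camera to tool coordinates, whose origin is the TCP and whose axes are the flange's). Camera axes: x right, y down, z forward; pixel columns grow to the right and rows downward; lengths in m; the calibration is good to about 2 mm. A picture is of the moment at which its call begins: read the wrist's pose just before it. camera_model takes no time and is no camera call.
- robot.close_job(): hands the job in; it is judged then, once.
Trained networks look in the newest picture that a camera, given by its name, has taken for a name from the list of things; names that differ only in an ending like _2 or _b are one class to them, and where a whole thing is asked for, a point or a joint stands for the part that bears it (a point fixed in the world has none). Each returns a list of dicts, best first, with "conf" (0 to 1); they miss things now and then, are a little off and sometimes report something else, mostly with a low value. They report only what shows in the picture. A call takes as long as a camera call. They do not tell look-alikes from the thing itself.
- robot.outline_of(camera, target): "pixels" (420x560 bool, what is visible of it) and "pixel" ([column, row] in pixels, amid what is visible of it).
The state is a dict: "t": time; "q": joint angles; "dq": joint speeds; "joint_torque": joint torques, N m; "tool_pos": TCP position; "orientation": TCP orientation; "force": force on the tool from outside, world axes, zero at the start; "wrist_torque": the same for the moment, N m; "opening": finger opening in m; "gripper_force": force on a finger pad.
Only numpy, scipy, OpenCV 4.12 (cv2) and the standard library are available. Lean on these libraries where they do the work, as an engineer would, in place of code of your own. Each camera call takes 0.05 s, during which the arm holds its last target. There are 200 camera calls.

### The job

The glue on the larger carton has set, so open its clamp, the one with the orange lever. First flip the orange pawl lever right over toward the carton so that the ratchet lets go, then take the black grip and slide the jaw all the way back to its stop. Leave the carton standing where it is, and leave the pawl of the clamp with the blue lever engaged.

Things in the scene. Friction and masses are not known exactly. Their poses are not given: they have to be found in the camera images.
- orange_clamp: glue clamp with the orange lever, fixed on the worktop (a like clamp with a blue lever and a smaller carton stands beside it; they swap places). Steel base 290 x 90 x 12 mm, origin under it at worktop height, on the slide's centre line. Its +x axis runs along the slide from the pawl end to the carton and the fixed grey jaw (face at x = +115 mm, 62 mm high); a saw-tooth rack lies along y = 0
- orange_jaw (a joint): sliding grey jaw, 84 mm wide, top 58 mm above the worktop. Value: opening between the two jaw faces in m, 0 shut, 0.125 at the back stop; it grows as the jaw slides along the clamp's -x. Its face is at clamp x = 0.115 - value. With the pawl out it slides at about 3 N; with the pawl in it is locked backward but for up to 14 mm of play
- orange_grip (a point): centre of the free part of the black grip on the sliding jaw, 77 mm above the worktop, on the clamp's centre line, 19 mm behind the jaw's face. The grip is an upright block, 26 mm along the slide, 16 mm across it (pinch it across, along the clamp's y), free from 52 to 102 mm above the worktop. It moves with the jaw
- orange_pawl (a joint): flip-over pawl on the sliding jaw, rad: 0 to 0.25 with its tooth in the rack (engaged, lever leans away from the carton), 1.10 flipped fully over (released, lever leans toward the carton). Lever upright is 0.52; by its own weight it falls to, and stays on, the side where it is left. Under 1 N at the cross bar flips it
- orange_bar (a point): centre of the orange cross bar at the end of the pawl's lever: a round bar 16 mm thick, 34 mm long across the slide. It swings on a 55 mm radius about a cross pin 36.5 mm above the worktop: about 86 mm high when engaged, 92 mm at most when upright, 83 mm when flipped, 56 mm farther toward the carton
- big_carton: the larger brown carton, 63 x 101 x 50 mm, about 0.1 kg, standing loose on the base plate of the orange clamp between its jaws; origin at the centre of its underside
- blue_pawl (a joint): the same pawl on the other clamp, with a blue lever (0 to 0.25 engaged, 1.10 flipped); leave it engaged
Mind the look-alikes: they are no part of the job. Leave any yellow look-alike of the big_carton alone.

How it is judged:
On the way:
1. the orange pawl is flipped right over (past 0.8 rad) while the jaw is still near the carton (opening under 90 mm) (value of joint orange_pawl above 0.8 rad and value of joint orange_jaw below 0.09 m), for 0.2 s.
At the end, for the whole second after the job is handed in: the orange clamp's jaw rests within 12 mm of its back stop (opening over 113 mm), the larger carton stands upright (within 10 degrees) and still within 15 mm of where it stood, and the blue pawl is still engaged (under 0.45 rad) (value of joint orange_jaw above 0.113 m and velocity of joint orange_jaw between -0.01 and 0.01 m/s and distance of big_carton from where it was at the start of the episode below 0.015 m and angle between big_carton's own z axis and vertical below 0.17 rad and linear speed of big_carton below 0.01 m/s and value of joint blue_pawl below 0.45 rad); the robot touches nothing.
It fails at once if the blue pawl is flipped (value of joint blue_pawl above 0.6 rad).
It fails at once if the larger carton is tipped by more than 30 degrees (angle between big_carton's own z axis and vertical above 0.52 rad).
It also fails if it takes over 40 s, if anything falls off the work surface, if the arm or the gripper's body presses on something with over 40 N, if the wrist force passes 120 N, or if a joint passes its speed limit or range.

## Working session

There is one attempt and no reset: what is moved stays moved. The work goes in short steps, Python scripts to look and compute and a tool call to move; the robot and the scene stay as the last step left them, time stands still between calls to the robot, and variables do not carry over. Pictures are saved under pics/ and viewed, at most 10 in all, crops included, and the job is handed in when it is done.

Besides the shell and the picture viewer there is one more tool, called by a JSON object that holds its "method" and its "body", one argument or row to a line. carry_out: Moves the arm, as the interface text tells. Its arguments: {"type":"object","properties":{"rows":{"type":"array"},"jaw":{"type":"number"},"force":{"type":"number"}},"required":["rows"]}

```bash
mkdir -p pics; ls
python3 - <<'E'
from plant import robot
import cv2,numpy as np
s=robot.read_state();print(s['t'],s['tool_pos'],s['orientation'],s['opening'],robot.grip_depth)
a=robot.read_camera('scene');b=robot.read_camera('top')
cv2.imwrite('pics/a.png',a[:,:,::-1]);cv2.imwrite('pics/b.png',b[:,:,::-1])
for c in('scene','top'):
  for n in('orange_bar','orange_grip','big_carton','orange_clamp','blue_pawl'):
    try:
      for d in robot.outline_of(c,n)[:3]:print(c,n,round(d['conf'],2),d['pixel'],d['pixels'].sum())
    except Exception as e:print(n,e)
E
```

```text
pics
0.0 [0.21266151 0.56045691 0.21761562] [-5.66711258e-01 -3.08954057e+00  2.70415747e-03] 0.09283674914962436 0.0188
scene orange_bar 0.8 [263.6, 267.1] 267
scene orange_grip 0.69 [287.1, 268.5] 1721
scene big_carton 0.73 [317.5, 253.5] 1301
scene big_carton 0.66 [304.1, 333.8] 1961
scene orange_clamp 0.61 [272.4, 273.2] 3990
scene blue_pawl 0.77 [221.8, 180.0] 178
top orange_bar 0.8 [320.2, 245.0] 234
top orange_grip 0.61 [321.1, 222.6] 1936
top big_carton 0.84 [399.0, 241.6] 1574
top big_carton 0.68 [319.7, 246.1] 230
top big_carton 0.62 [328.8, 182.9] 1545
top orange_clamp 0.63 [316.8, 238.4] 4330
top blue_pawl 0.61 [170.3, 229.3] 239
```

View pics/a.png

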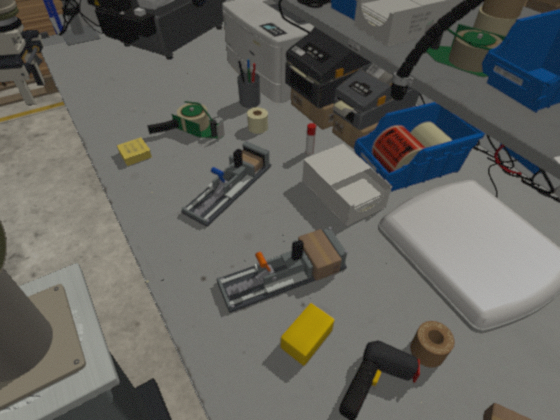

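View pics/b.png

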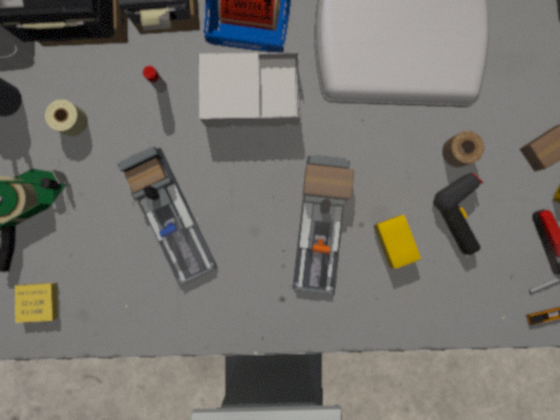

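The scene shows the orange clamp with its bar at about (263,262) in "scene" and (320,245) in "top". The carton is beyond it at (328,182) in "top", and the slide points away from the robot. The yellow look-alike is at (399,241).

```bash
cat > h.py <<'E'
from plant import robot
import cv2,numpy as np
from scipy.spatial.transform import Rotation as Ro
def ray(c,px,T=None):
    m=robot.camera_model(c);d=np.array([(px[0]-m['cx'])/m['fx'],(px[1]-m['cy'])/m['fy'],1.])
    if c=='wrist':
        M=T@np.array(m['mount']);return M[:3,3],M[:3,:3]@d
    R=np.array(m['R']);return -R.T@np.array(m['t']),R.T@d
def atz(c,px,z,T=None):
    o,d=ray(c,px,T);return o+d*(z-o[2])/d[2]
def tri(rs):
    A=0;b=0
    for o,d in rs:
        d=d/np.linalg.norm(d);P=np.eye(3)-np.outer(d,d);A=A+P;b=b+P@o
    return np.linalg.solve(A,b)
def tool(s):
    T=np.eye(4);T[:3,:3]=Ro.from_rotvec(s['orientation']).as_matrix();T[:3,3]=s['tool_pos'];return T
def orange(im,lo=5,hi=16):
    h=cv2.cvtColor(im,cv2.COLOR_RGB2HSV);return cv2.inRange(h,(lo,190,110),(hi,255,255))
E
python3 - <<'E'
from h import *
P={}
for c,f in(('scene','a'),('top','b')):
  im=cv2.imread(f'pics/{f}.png')[:,:,::-1].copy()
  robot.read_camera(c)
  d=robot.outline_of(c,'orange_bar')[0]; P[c]=d['pixel'];print(c,d['pixel'])
print('bar tri',tri([ray(c,P[c]) for c in P]),'at z',atz('top',P['top'],.086))
ds=robot.outline_of('top','big_carton')
d=min(ds,key=lambda d:abs(d['pixel'][1]-182)+abs(d['pixel'][0]-328))
r=cv2.minAreaRect(np.argwhere(d['pixels'])[:,::-1].astype(np.float32));print(r)
for p in cv2.boxPoints(r):print(atz('top',p,.062))
print('cart',atz('top',r[0],.062),'griptop',atz('top',(326,206),.1))
# base edges
for p in((295,290),(332,292)):print('base',atz('top',p,.012))
im=cv2.imread('pics/b.png')[140:310,260:380];cv2.imwrite('pics/c.png',cv2.resize(im,None,fx=3.5,fy=3.5,interpolation=2))
s=robot.read_state();print(tool(s).round(3))
print(robot.camera_model('wrist'))
E
```

```text
scene [262.8, 265.2]
top [320.7, 245.6]
bar tri [ 0.497374   -0.11997236  0.06315872] at z [ 0.49886022 -0.11854217  0.086     ]
((328.0588073730469, 181.7352752685547), (49.776023864746094, 31.982437133789062), 4.39870548248291)
[ 0.60096039 -0.08480022  0.062     ]
[ 0.66680726 -0.09142031  0.062     ]
[ 0.6568416  -0.19369335  0.062     ]
[ 0.5909932  -0.18661391  0.062     ]
cart [ 0.62882903 -0.13910655  0.062     ] griptop [ 0.57677757 -0.1298893   0.1       ]
base [ 0.40391854 -0.06737877  0.012     ]
base [ 0.39789305 -0.14614484  0.012     ]
[[-0.935  0.355  0.     0.213]
 [ 0.355  0.935  0.     0.561]
 [-0.     0.    -1.     0.219]
 [ 0.     0.     0.     1.   ]]
{'fx': 334.9998999437188, 'fy': 334.9998999437188, 'cx': 278.61523084206596, 'cy': 216.24736838000786, 'mount': array([[-5.33740438e-04, -9.58347482e-01, -2.85604303e-01,
         8.06094293e-02],
       [ 9.99999566e-01, -7.29678734e-04,  5.79632624e-04,
         6.11791168e-04],
       [-7.63888852e-04, -2.85603870e-01,  9.58347456e-01,
        -1.67069166e-01],
       [ 0.00000000e+00,  0.00000000e+00,  0.00000000e+00,
         1.00000000e+00]])}
```

View pics/c.png

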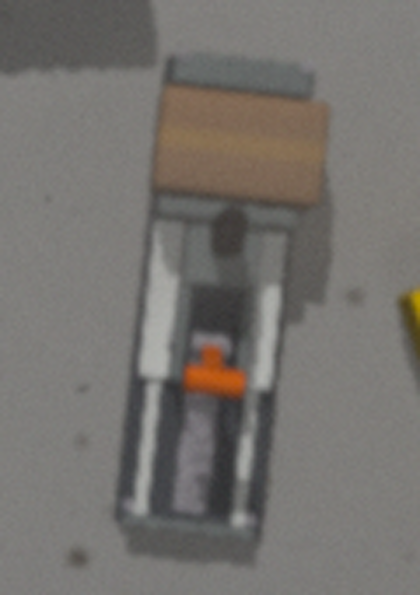

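{"method": "carry_out", "body": {
  "rows": [
    [-0.46,-0.543,0.03,0,0,-13.8],
    [-0.46,-0.543,0.03,0,0,-13.8],
    [-0.46,-0.543,0.03,0,0,-13.8],
    [-0.46,-0.543,0.03,0,0,-13.8],
    [-0.46,-0.543,0.03,0,0,-13.8],
    [-0.46,-0.543,0.03,0,0,-13.8],
    [-0.46,-0.543,0.03,0,0,-13.8],
    [-0.46,-0.543,0.03,0,0,-13.8],
    [-0.46,-0.543,0.03,0,0,-13.8],
    [-0.46,-0.543,0.03,0,0,-13.8],
    [-0.46,-0.543,0.03,0,0,-13.8],
    [-0.46,-0.543,0.03,0,0,-13.8]
  ],
  "jaw": 255
}}

```text
t: 2.35
tool_pos: [0.4506, -0.1131, 0.1886]
orientation: [0.196, 3.135, -0.001]
force: [0.9, 0.7, 1.1]
opening: 0.0005
gripper_force: 0.0
```

Run:
```python
from h import *
s=robot.read_state();T=tool(s);print(T.round(3))
im=robot.read_camera('wrist');cv2.imwrite('pics/d.png',im[:,:,::-1])
for n,z in(('orange_bar',.086),('orange_grip',.077),('big_carton',.062)):
  for d in robot.outline_of('wrist',n)[:2]:
    W=atz('wrist',d['pixel'],z,T);print(n,round(d['conf'],2),d['pixel'],d['pixels'].sum(),W.round(4),(T[:3,:3].T@(W-T[:3,3])).round(4))
m=orange(im);n,l,st,ce=cv2.connectedComponentsWithStats(m);print(st[1:],ce[1:])
```

```text
[[-0.992  0.125  0.     0.451]
 [ 0.125  0.992 -0.001 -0.113]
 [-0.    -0.001 -1.     0.189]
 [ 0.     0.     0.     1.   ]]
orange_bar 0.63 [277.3, 239.3] 395 [ 0.471  -0.1159  0.086 ] [-0.0206 -0.0002  0.1026]
orange_grip 0.87 [277.7, 246.2] 1778 [ 0.4809 -0.1169  0.077 ] [-0.0305  0.0002  0.1116]
big_carton 0.8 [123.2, 265.7] 7534 [ 0.4882 -0.2668  0.062 ] [-0.0564 -0.1477  0.1267]
big_carton 0.53 [276.6, 382.0] 306 [ 0.6417 -0.1385  0.062 ] [-0.1928 -0.0013  0.1266]
[[261 256   1   1   1]
 [278 264   2   9  15]] [[261.         256.        ]
 [278.53333333 268.33333333]]
```

View pics/d.png

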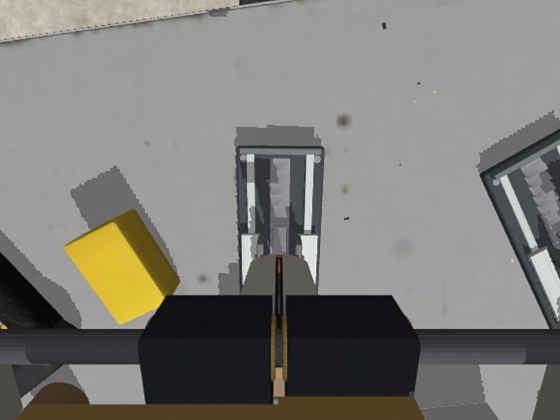

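The fingers hide the bar, but its edge shows at row 256, which puts its centre near x = 0.497 and agrees with the first estimate. The rack lies at column 280, so the tool is centred on the slide. Next I go down behind the bar and push it over.

{"method": "carry_out", "body": {
  "rows": [
    [0,0,0.06,0,0,0],
    [0,0,0.117,0,0,0],
    [0,0,0.117,0,0,0],
    [-0.02,0,0.117,0,0,0],
    [-0.035,0,0.117,0,0,0],
    [-0.048,0,0.117,0,0,0],
    [-0.06,0,0.117,0,0,0],
    [-0.07,0,0.117,0,0,0],
    [-0.08,0,0.117,0,0,0],
    [-0.085,0,0.117,0,0,0],
    [-0.085,0,0.117,0,0,0]
  ]
}}

```text
t: 3.92
tool_pos: [0.5294, -0.1195, 0.0709]
orientation: [-0.191, -3.123, -0.002]
force: [-28.4, 4.4, 22.2]
opening: 0.0005
gripper_force: 19.8
```

{"method": "carry_out", "body": {
  "rows": [
    [0.02,0,0,0,0,0],
    [0.035,0,0,0,0,0],
    [0.035,0,-0.06,0,0,0],
    [0.06,0,-0.1,0,0,0],
    [0.06,0,-0.1,0,0,0]
  ]
}}

```text
t: 4.55
tool_pos: [0.4769, -0.1138, 0.176]
orientation: [0.191, 3.129, -0.003]
force: [0.2, 0.9, -0.5]
opening: 0.0003
gripper_force: 0.0
```

Run:
```python
from h import *
b=robot.read_camera('top');a=robot.read_camera('scene')
o=cv2.resize(np.hstack([b[140:310,240:400],a[200:370-0,200:360]]),None,fx=2.4,fy=2.4,interpolation=2)
cv2.imwrite('pics/e.png',o[:,:,::-1]);print(o.shape)
```

```text
(408, 768, 3)
```

View pics/e.png

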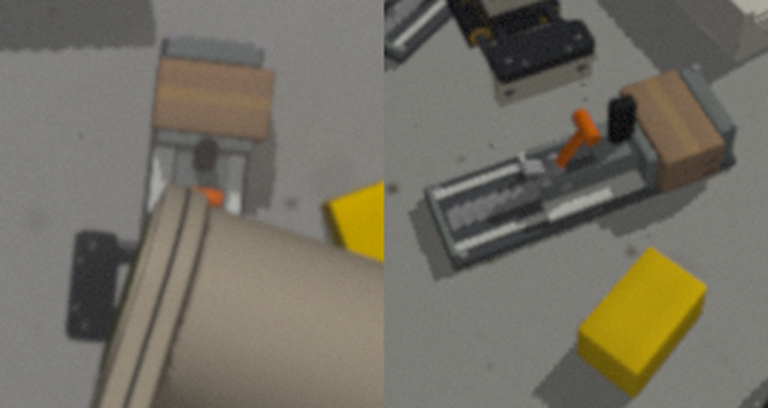

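The pawl is flipped: the bar now stands close behind the grip and the lever leans toward the carton. The carton has not moved. Next I open the gripper and go down over the grip.

{"method": "carry_out", "body": {
  "rows": [
    [-0.05,0,0,0,0,0],
    [-0.106,-0.002,0,0,0,0],
    [-0.106,-0.002,0,0,0,0],
    [-0.106,-0.002,0.03,0,0,0],
    [-0.106,-0.002,0.06,0,0,0],
    [-0.106,-0.002,0.09,0,0,0],
    [-0.106,-0.002,0.107,0,0,0],
    [-0.106,-0.002,0.107,0,0,0]
  ],
  "jaw": 0,
  "force": 20
}}

```text
t: 5.65
tool_pos: [0.5783, -0.1273, 0.0626]
orientation: [-0.191, -3.132, -0.001]
force: [-0.8, -0.8, 0.4]
opening: 0.076
gripper_force: 0.0
```

Run:
```python
from h import *
a=robot.read_camera('scene');w=robot.read_camera('wrist')
o=np.hstack([cv2.resize(a[200:340,220:380],(480,420),interpolation=2),w[:,140:420]])
cv2.imwrite('pics/f.png',o[:,:,::-1])
```

```text
(no output)
```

View pics/f.png

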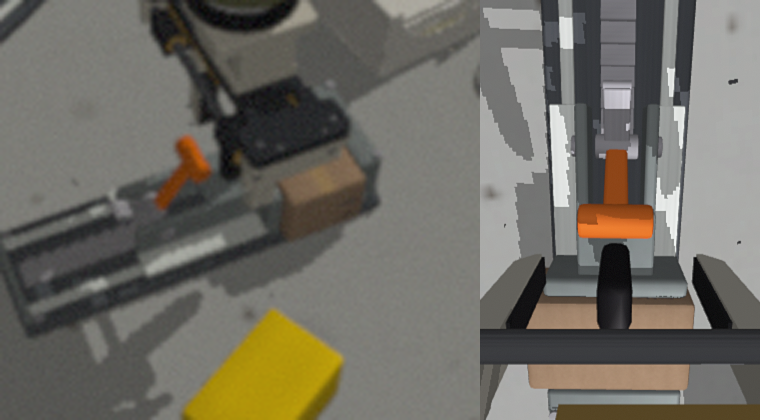

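The wrist picture shows the grip between the open fingers, with the orange bar just behind it and clear. I close the gripper, slightly higher.

{"method": "carry_out", "body": {
  "rows": [
    [0,0,-0.004,0,0,0],
    [0,0,-0.004,0,0,0],
    [0,0,-0.004,0,0,0],
    [0,0,-0.004,0,0,0],
    [0,0,-0.004,0,0,0],
    [0,0,-0.004,0,0,0],
    [0,0,-0.004,0,0,0],
    [0,0,-0.004,0,0,0]
  ],
  "jaw": 255
}}

```text
t: 6.75
tool_pos: [0.5798, -0.1298, 0.0686]
orientation: [-0.192, -3.135, 0.005]
force: [0.3, -8.5, -1.3]
opening: 0.016
gripper_force: 20.0
```

{"method": "carry_out", "body": {
  "rows": [
    [0.004,-0.001,0,0,0,0],
    [0.01,-0.001,0,0,0,0],
    [0.018,-0.001,0,0,0,0],
    [0.026,-0.001,0,0,0,0],
    [0.034,-0.001,0,0,0,0],
    [0.042,-0.001,0,0,0,0],
    [0.05,-0.001,0,0,0,0],
    [0.056,-0.001,0,0,0,0],
    [0.058,-0.001,0,0,0,0],
    [0.058,-0.001,0,0,0,0]
  ]
}}

```text
t: 8.0
tool_pos: [0.5218, -0.122, 0.0685]
orientation: [-0.192, -3.135, 0.0]
force: [-1.9, -5.0, -2.9]
opening: 0.0159
gripper_force: 20.0
```

Moved 58 mm at low force. I go a little further to reach the stop.

{"method": "carry_out", "body": {
  "rows": [
    [0.002,0,0,0,0,0],
    [0.004,0,0,0,0,0],
    [0.006,0,0,0,0,0],
    [0.006,0,0,0,0,0]
  ]
}}

```text
t: 8.5
tool_pos: [0.5178, -0.1214, 0.0686]
orientation: [0.191, 3.133, -0.001]
force: [10.6, -6.7, -11.9]
opening: 0.016
gripper_force: 20.0
```

Run:
```python
from h import *
a=robot.read_camera('scene');w=robot.read_camera('wrist')
o=np.hstack([cv2.resize(a[200:340,220:380],(480,420),interpolation=2),w[:,140:420]])
cv2.imwrite('pics/g.png',o[:,:,::-1])
```

```text
(no output)
```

View pics/g.png

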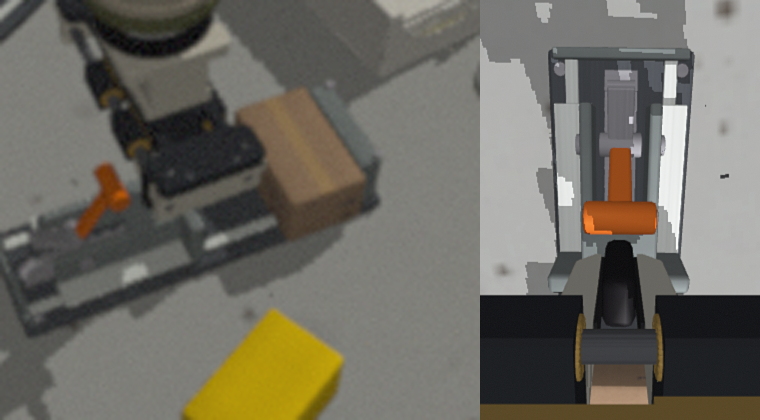

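The jaw is on its back stop: the force rose against the pull, and the wrist picture shows the jaw's side bars at the end of the base. The carton has not moved. I release and lift.

{"method": "carry_out", "body": {
  "rows": [
    [-0.002,0,0,0,0,0],
    [-0.002,0,0,0,0,0],
    [-0.002,0,0,0,0,0],
    [-0.002,0,0,0,0,0],
    [-0.002,0,0,0,0,0],
    [-0.002,0,-0.03,0,0,0],
    [-0.002,0,-0.08,0,0,0],
    [-0.002,0,-0.13,0,0,0],
    [-0.002,0,-0.15,0,0,0],
    [-0.002,0,-0.15,0,0,0],
    [-0.002,0,-0.15,0,0,0]
  ],
  "jaw": 0
}}

```text
t: 9.98
tool_pos: [0.5173, -0.121, 0.2162]
orientation: [-0.191, -3.133, -0.001]
force: [-0.2, 0.4, -0.2]
opening: 0.0931
gripper_force: 0.0
```

Run:
```python
from h import *
a=robot.read_camera('scene');w=robot.read_camera('wrist')
o=np.hstack([cv2.resize(a[140:340,180:380],(420,420),interpolation=2),w[:,140:420]])
cv2.imwrite('pics/i.png',o[:,:,::-1])
```

```text
(no output)
```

View pics/i.png

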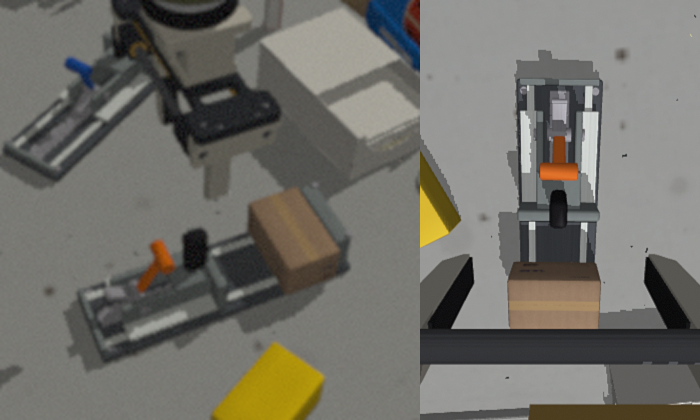

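The jaw is back at its stop, the carton is standing against the fixed jaw, the blue lever still leans back (engaged), and the gripper is clear.

```bash
python3 -c "
from plant import robot
print(robot.close_job())"
```

```text
the job is handed in; nothing more can be done
None
```

The job is handed in at about 10 s: I flipped the orange pawl over and slid the jaw back to its stop; in the last pictures the carton stood in place and the blue pawl was engaged, but the hand-in returned no verdict.

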